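Open the tin, turn out the shortbread, pack the tin and shut it

TASK

Swing the half-open lid of the blue tin right back, well past upright, so that it is out of the way. Then lift every baked shortbread bar out of its cavity in the mould and pack it in the tin: the pale vanilla bars in the back compartment, by the hinge, and the dark chocolate bars in the front compartment, each lying on the compartment's floor and none on top of another. When all are in, lower the hinged lid until it is fully shut. Do not shift the mug, tea box, salt shaker or garlic.

Things in the scene. Friction and masses are not known exactly. Their poses are not given: they have to be found in the camera images.
- mould: Dark baking mould, fixed, 150 (x) x 176 (y) x 20 mm high, a lug 12 mm out at each x end. Origin under its centre; x points roughly away from the robot. Six cavities 60 (x) x 30 mm, 14 mm deep (floor 6 mm above the origin), at x = -34 and +34 mm, y = -54, 0 and +54 mm. Stands left or right of the tin.
- tin: Blue tin, fixed, 154 (x) x 196 (y) x 52 mm high, walls 4 mm, inner floor 4 mm above the origin, which is under its centre. x points roughly away from the robot. A 4 mm wide divider along y at x = 0, 45 mm high, makes a front (negative x, nearer the robot) and a back compartment (positive x, at the hinge), each 71 (x) x 188 mm (y).
- lid (a joint): Hinge of the tin's lid: 0 = shut flat on the rim, 1.57 = upright, stop at 2.3 (leaning back, away from the robot). At the start it hangs half open over the tin, 0.85 to 1.25. The hinge is stiff (about 0.17 N m): the lid stays wherever it is left and has to be pushed all the way.
- lid_hinge (a point): Point on the hinge line, in the middle of the tin's far (+x) rim; the line runs along the tin's y.
- lid_handle (a point): Grip point of the brass knob (about 30 mm wide) on the outer face of the lid; moves with the lid. The lid is a flat blue plate 6 mm thick that covers the tin's whole 154 x 196 mm when shut; the knob is 124 mm from the hinge, its grip point 41 mm off the hinge plane (about 35 mm over the lid's outer face).
- vanilla_0: A pale, golden vanilla shortbread bar, firm, 56 mm long (its x) x 26 mm wide (its y) x 38 mm high (its z), edges rounded 3 mm, about 50 g. Origin at its centre. At the start it stands in a cavity of the mould, its upper 24 mm proud of the mould's top. May be absent: four to six bars are present, in any cavities.
- vanilla_1: A pale, golden vanilla shortbread bar, firm, 56 mm long (its x) x 26 mm wide (its y) x 38 mm high (its z), edges rounded 3 mm, about 50 g. Origin at its centre. At the start it stands in a cavity of the mould, its upper 24 mm proud of the mould's top. May be absent: four to six bars are present, in any cavities.
- vanilla_2: A pale, golden vanilla shortbread bar, firm, 56 mm long (its x) x 26 mm wide (its y) x 38 mm high (its z), edges rounded 3 mm, about 50 g. Origin at its centre. At the start it stands in a cavity of the mould, its upper 24 mm proud of the mould's top. May be absent: four to six bars are present, in any cavities.
- choc_0: A very dark brown chocolate shortbread bar, firm, 56 mm long (its x) x 26 mm wide (its y) x 38 mm high (its z), edges rounded 3 mm, about 50 g. Origin at its centre. At the start it stands in a cavity of the mould, its upper 24 mm proud of the mould's top. May be absent: four to six bars are present, in any cavities.
- choc_1: A very dark brown chocolate shortbread bar, firm, 56 mm long (its x) x 26 mm wide (its y) x 38 mm high (its z), edges rounded 3 mm, about 50 g. Origin at its centre. At the start it stands in a cavity of the mould, its upper 24 mm proud of the mould's top. May be absent: four to six bars are present, in any cavities.
- choc_2: A very dark brown chocolate shortbread bar, firm, 56 mm long (its x) x 26 mm wide (its y) x 38 mm high (its z), edges rounded 3 mm, about 50 g. Origin at its centre. At the start it stands in a cavity of the mould, its upper 24 mm proud of the mould's top. May be absent: four to six bars are present, in any cavities.
- mug: White mug with a pattern and a handle, 88 mm high, a bystander behind the work. Origin under its middle.
- tea_box: Pale green tea carton standing on the range, 66x104x78 mm, a bystander behind the work. Origin under its centre.
- salt: Salt shaker, glass with a grey top, 44 mm across, 90 mm high, a bystander behind the work. Origin under its centre.
- garlic: Garlic bulb, 60 mm across, 59 mm high, a bystander in front of the work. Origin under its centre.
There are look-alikes about, which are no part of the job. Leave any orange look-alike of the choc_1 alone.

How it is judged:
By the outcome, as a careful person would: the job done as asked, in the order asked, and still so for the second after the job is handed in, with the robot touching nothing.
Of vanilla_0, vanilla_1, vanilla_2, choc_0, choc_1, choc_2 only 4 to 6 are there at a start; the rules pass over those that are not, and their reading is None.
At some moment in a run one of vanilla_0, vanilla_1, vanilla_2, choc_0, choc_1, choc_2 may be knocked a few centimetres aside while the robot is not near it.
Once in a run the grip may slacken for a moment while it holds something.
It also fails if it takes over 210 s, if anything falls off the work surface, if the arm or the gripper's body presses on something with over 40 N, if the wrist force passes 120 N, or if a joint passes its speed limit or range.

ROBOT

A 7-joint arm with a two-finger parallel gripper is mounted at the origin on a cart in front of the work surface, level with it; the furniture and walls round the work are solid. World frame = base frame: x ahead of the robot, y to its left, z up, the work surface at z = 0. Lengths are in m, angles in rad, forces in N, time in s.
With the tool pointing down it reaches from about 0.425 to 0.925 m from the base axis. Payload 6.8 kg.
Tool frame: the origin (TCP) lies midway between the tips of the shut fingers; the grasp point (between the pads) lies 19 mm behind it; z points along the fingers, y is the line along which they close (so a half turn about z gives the same grasp; the last joint's range is limited). The gripper opens to 88 mm and grips with 3 to 60 N. Pads are 20 mm wide; open, the fingers measure 115 mm over their backs; the gripper's body (75 mm by 178 mm) begins 61 mm behind the grasp point.
Start: joints at [-1.211, 0.477, 0.022, 1.555, -0.011, 1.109, -0.083], TCP at [0.304, 0.602, 0.223] pointing down, gripper open.
Joint ranges: [-2.96, 2.96], [-0.34, 2.1], [-1.41, 1.46], [0.24, 2.44], [-1.37, 4.51], [0.17, 1.92], [-2.96, 2.96]. Speed limits (rad/s): [2.39, 2.39, 3.14, 3.14, 3.14, 3.14, 3.14].

INTERFACE

Orientations are given as a unit quaternion [x, y, z, w].
In Python, from station import bot, capture, calibration gives the robot as it stands. The module is installed in compiled form; this text tells all that it offers.
- The arm moves only by the tool drive_tool, never from a script. Its arguments are lists of equal length, an entry for each row: "dp": the shift along the tool's x, y, z in mm, a list of three; "spin": the turn about the tool's z in degrees. A call has 1 to 12 rows; each row is the pose to reach, as a shift and turn from the pose commanded when the call began, along the tool's axes at that moment; what a row does not reach only later rows make up. A row lasts 1/12 s, in which the tool goes at most 41.7 mm and 7.16 degrees, less where a joint would pass 70% of its speed; a pose out of reach is approached as far as the arm can. A call with a gripper value outside its range is refused whole. "claw" is the finger opening in mm, from 0 to 87.8, set as the call begins (left out, the last holds). The fingers move at their own pace and stop on an object; the grip force is fixed at half the most. Time passes only in rows, so rows that repeat a pose let the fingers close. It gives the time, the measured TCP pose, the force, the opening and the grip force at its end, in the units of the state.
- bot.state(): the state, without advancing time (a new reading comes with each control period).
- capture(name): name is "scene" or "top"; returns the picture (480x640x3 uint8, red, green, blue); there is no depth.
- calibration(name): a dict with "mtx" (3x3 intrinsics, pixels), "k1" (the pictures are not rectified: a ray, as slopes to the right and down, at radius r is drawn at 1 + k1 r^2 times it, then the intrinsics apply), "R" (3x3) and "t" (3): a world point X has camera coordinates R X + t. Camera axes: x right, y down, z forward; pixel columns grow to the right and rows downward; lengths in m; the calibration is good to about 2 mm. A picture is of the moment at which its call begins. calibration takes no time and is no camera call.
- bot.hand_in(): hands the job in; it is judged then, once.
The state is a dict: "clock": time; "q": joint angles; "joint_vel": joint speeds; "effort": joint torques, N m; "ee_pos": TCP position; "eef_rot": TCP orientation; "ft_force": force on the tool from outside, world axes, zero at the start; "wrist_torque": the same for the moment, N m; "width": finger opening in m; "grasp_force": force on a finger pad.
Only numpy, scipy, OpenCV 4.12 (cv2) and the standard library are available. Lean on these libraries where they do the work, as an engineer would, in place of code of your own. Each camera call takes 0.05 s, during which the arm holds its last target. There are 200 camera calls.

## Working session

There is one attempt and no reset: what is moved stays moved. The work goes in short steps, Python scripts to look and compute and a tool call to move; the robot and the scene stay as the last step left them, time stands still between calls to the robot, and variables do not carry over. Pictures are saved under pics/ and viewed, at most 14 in all, crops included, and the job is handed in when it is done.

Besides the shell and the picture viewer there is one more tool, called after "Call:" as name(argument=value, ...) on one line, values as JSON. drive_tool: Moves the arm, as the interface text tells. Its arguments: {"type":"object","properties":{"dp":{"type":"array","items":{"type":"array","items":{"type":"number"}}},"spin":{"type":"array","items":{"type":"number"}},"claw":{"type":"number"}},"required":["dp","spin"]}

```bash
mkdir -p pics; python3 - <<'E'
from station import bot,capture,calibration
import cv2
print(bot.state())
for n in("scene","top"):
    c=calibration(n);print(n,{k:(v.tolist() if hasattr(v,'tolist') else v) for k,v in c.items()})
    im=capture(n);cv2.imwrite(f"pics/{n}0.png",im[:,:,::-1])
E
```

```text
{'clock': 0.0, 'q': array([-1.21110689,  0.47779106,  0.02231682,  1.55643726, -0.01151924,
        1.10928766, -0.08304933]), 'joint_vel': array([ 4.09329073e-04, -1.56612282e-03,  1.46927108e-03, -1.24822147e-04,
       -4.05247006e-05, -2.38457336e-03, -1.68454029e-03]), 'effort': array([-4.68729013e-04, -5.82860219e+01,  1.53414097e+00, -2.72604007e+01,
       -5.43890975e-02,  1.70260412e-02,  1.74463898e-04]), 'ee_pos': array([0.30409324, 0.6019519 , 0.22169333]), 'eef_rot': array([ 2.31726899e-01,  9.72780468e-01, -8.84188833e-04, -1.56522750e-04]), 'ft_force': array([-1.11845083,  0.19060011, -0.59065214]), 'wrist_torque': array([-0.00677073,  0.00133318,  0.05537493]), 'grasp_force': 0.0, 'width': 0.08785951600833566}
scene {'mtx': [[451.1622274716407, 0.0, 313.92751963048505], [0.0, 451.1622274716407, 235.53987817008445], [0.0, 0.0, 1.0]], 'k1': 0.0034003228778993777, 'R': [[0.7285750949571127, -0.6849488599343012, -0.004836350166696667], [-0.4018545783519205, -0.42171055680074954, -0.812818001855521], [0.5546992237833349, 0.5941424623417374, -0.5824976442670503]], 't': [-0.44642571760246125, 0.2882939946825383, 0.5954102856658123]}
top {'mtx': [[615.3316337950398, 0.0, 324.53649650461904], [0.0, 615.3316337950398, 253.63411847830844], [0.0, 0.0, 1.0]], 'k1': -0.07725831890957954, 'R': [[-0.005598281701483941, -0.9999735574164502, -0.004641520212147374], [-0.9983635615132269, 0.005853309522726712, -0.05688530399194285], [0.056910968051996996, 0.004315464693413636, -0.9983699306769332]], 't': [-0.017268064273793484, 0.5810837423195292, 1.1560131332775796]}
```

View pics/scene0.png

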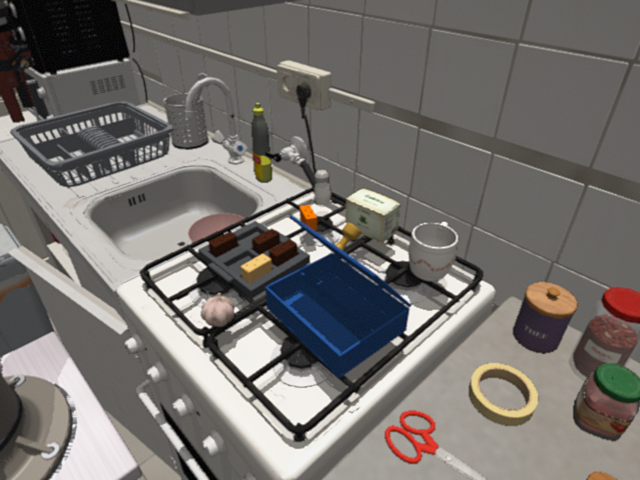

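View pics/top0.png

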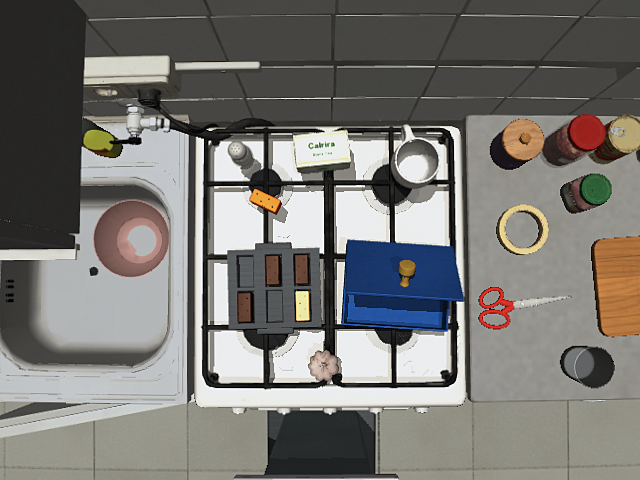

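```bash
cat > h.py <<'E'
import numpy as np,cv2
from station import bot,capture,calibration
from scipy.spatial.transform import Rotation as Ro
def ray(n,p):
    c=calibration(n);K=c["mtx"];d=np.array([(p[0]-K[0][2])/K[0][0],(p[1]-K[1][2])/K[1][1]])
    s=d.copy()
    for _ in range(10): s=d/(1+c["k1"]*(s@s))
    R=np.array(c["R"]);t=np.array(c["t"])
    v=R.T@np.r_[s,1];return -R.T@t,v/np.linalg.norm(v)
def onz(n,p,z):
    o,v=ray(n,p);return o+v*(z-o[2])/v[2]
def tri(p,q):
    a,u=ray("top",p);b,v=ray("scene",q)
    s=np.linalg.lstsq(np.c_[u,-v],b-a,rcond=None)[0]
    A=a+u*s[0];B=b+v*s[1];return (A+B)/2,np.linalg.norm(A-B)
def proj(n,X):
    c=calibration(n);K=c["mtx"];x=np.array(c["R"])@X+np.array(c["t"]);s=x[:2]/x[2];s=s*(1+c["k1"]*(s@s))
    return np.array([K[0][0]*s[0]+K[0][2],K[1][1]*s[1]+K[1][2]])
def to(P,yaw=None):
    "move from current pose to world P (m), tool y axis at world yaw (deg), pointing down; prints dp mm, spin deg"
    s=bot.state();R=Ro.from_quat(s["eef_rot"]).as_matrix()
    dp=R.T@(np.array(P)-s["ee_pos"])*1000
    sp=0
    if yaw is not None:
        w=np.deg2rad(yaw);t=R.T@np.array([np.cos(w),np.sin(w),0])
        sp=np.rad2deg(np.arctan2(-t[0],t[1]));sp=(sp+90)%180-90
    return np.round(dp,1),round(sp,1)
E
python3 - <<'E'
import cv2
t=cv2.imread("pics/top0.png");s=cv2.imread("pics/scene0.png")
a=cv2.resize(t[230:350,215:475],None,fx=3,fy=3,interpolation=cv2.INTER_CUBIC)
cv2.imwrite("pics/c1.png",a)
a=cv2.resize(s[205:375,180:420],None,fx=3.3,fy=3.3,interpolation=cv2.INTER_CUBIC)
cv2.imwrite("pics/c2.png",a)
E
```

```text
(no output)
```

View pics/c1.png

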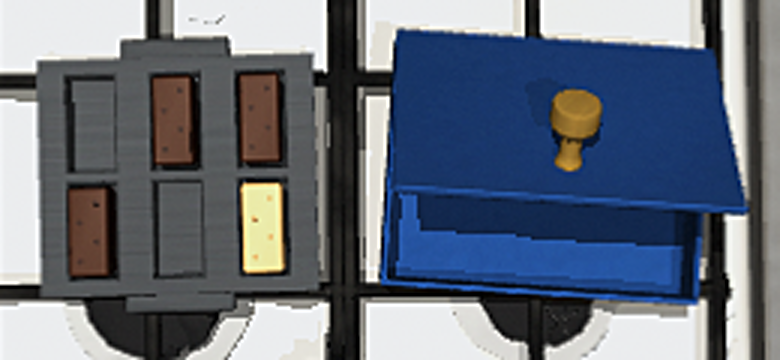

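View pics/c2.png

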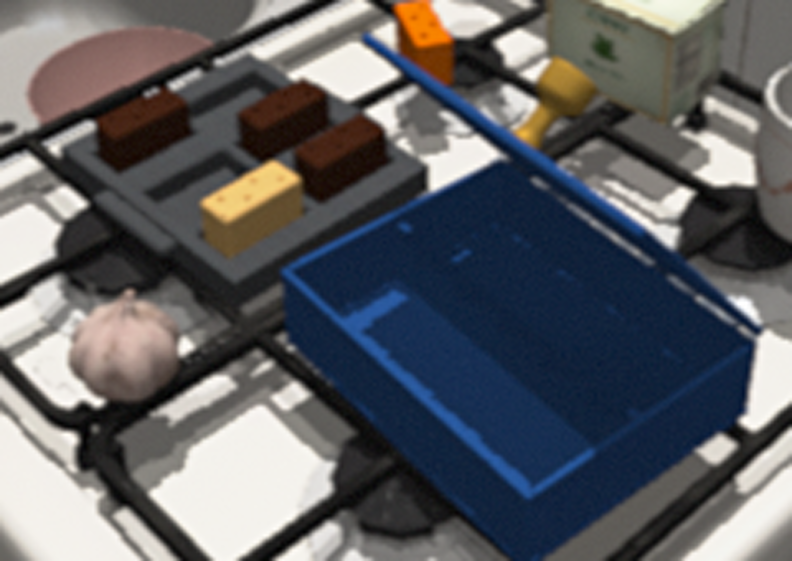

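```bash
python3 - <<'E'
from h import *
np.set_printoptions(precision=4,suppress=True)
T=[(227.7,250.7),(319.3,247.7),(321.3,326.7),(229.3,329.7)]
S=[(254.2,222.3),(309.4,258),(254.2,290.8),(198.8,251)]
for a,b in zip(T,S): print("mould",*tri(a,b), onz("top",a,.02))
c=[onz("top",a,.02) for a in T];print(np.mean(c,0),np.linalg.norm(c[0]-c[1]),np.linalg.norm(c[1]-c[2]))
for n,a,b in[("FL",(341.7,324.7),(266.4,287.4)),("FR",(447.7,330),(340.6,355.6)),("lidL",(346.7,292),(291.2,216.2))]:print(n,*tri(a,b),onz("top",a,.052))
print("BR",onz("scene",(408.8,309.5),.052),"hinge",onz("top",(347.7,240),.052),onz("top",(452.7,246),.052))
print("knob top",onz("top",(407,267),.2))
for p in [(215+91/3,230+231/3),(215+175/3,230+119/3),(215+260/3,230+117/3),(215+262/3,230+227/3)]:print(onz("top",p,.044))
E
```

```text
mould [0.5867 0.1654 0.0154] 0.002685132724021156 [0.5875 0.1639 0.02  ]
mould [ 0.592  -0.01    0.0115] 0.0017620208109301865 [ 0.5921 -0.0107  0.02  ]
mould [ 0.4449 -0.0154  0.0187] 0.005917002391794541 [ 0.4426 -0.0137  0.02  ]
mould [0.4383 0.1606 0.0157] 0.002373709367290986 [0.4376 0.1605 0.02  ]
[0.5149 0.075  0.02  ] 0.17464926678012707 0.1496042432398346
FL [ 0.4488 -0.0523  0.0489] 0.002384990787388534 [ 0.448  -0.0516  0.052 ]
FR [ 0.4361 -0.2464  0.0505] 0.0015839092453615057 [ 0.4368 -0.2467  0.052 ]
lidL [ 0.5086 -0.0574  0.1722] 6.04339994097765e-05 [ 0.5079 -0.0612  0.052 ]
BR [ 0.5829 -0.2578  0.052 ] hinge [ 0.604  -0.0637  0.052 ] [ 0.5917 -0.2584  0.052 ]
knob top [ 0.5482 -0.1537  0.2   ]
[0.4811 0.1269 0.044 ]
[0.5501 0.0747 0.044 ]
[0.5511 0.022  0.044 ]
[0.4831 0.021  0.044 ]
```

Scene: four bars – chocs at top-view pixels (245,307), (273,270), (302,269), vanilla at (302,306). The orange bar at (265,200) is the look-alike, outside the mould, and I leave it alone. The lid is at about 0.9 rad, and all measured sizes agree with the given ones.

```bash
python3 - <<'E'
from h import *
print(to((.48,.25,.22),86.6),to((.46,-.155,.21),86.6))
for p,z in[((322,150),.078),((415,163),.088),((239,150),.09),((324,366),.05)]:print(onz("top",p,z))
E
```

```text
(array([-315.7, -234.9,    2.2]), np.float64(-23.4)) (array([-480.4, -605.4,   12.8]), np.float64(-23.4))
[ 0.7671386  -0.01729108  0.078     ]
[ 0.74017453 -0.18548762  0.088     ]
[0.76569026 0.132949   0.09      ]
[ 0.37236609 -0.0185999   0.05      ]
```

Call:
drive_tool(dp=[[-316,-235,2],[-316,-235,2],[-316,-235,2],[-316,-235,2],[-316,-235,2],[-316,-235,2],[-316,-235,2],[-316,-235,2],[-316,-235,2],[-316,-235,2]], spin=[-4,-8,-12,-16,-20,-23.4,-23.4,-23.4,-23.4,-23.4], claw=0)

```text
clock: 0.93
ee_pos: [0.4826, 0.2439, 0.2205]
eef_rot: [0.033, 0.999, -0.001, 0.0]
ft_force: [1.5, -0.3, 0.4]
width: 0.0247
grasp_force: 0.0
```

```bash
python3 - <<'E'
from h import *
print(to((.46,-.155,.21),86.6),to((.46,-.155,.15),86.6))
E
```

```text
(array([  -3.7, -399.5,   11.4]), np.float64(-0.4)) (array([  -3.7, -399.4,   71.4]), np.float64(-0.4))
```

Call:
drive_tool(dp=[[-4,-399,11],[-4,-399,11],[-4,-399,11],[-4,-399,11],[-4,-399,11],[-4,-399,11],[-4,-399,11],[-4,-399,11],[-4,-399,11],[-4,-399,11],[-4,-399,71],[-4,-399,71]], spin=[0,0,0,0,0,0,0,0,0,0,0,0])

```text
clock: 1.93
ee_pos: [0.4595, -0.1502, 0.1476]
eef_rot: [0.032, 0.999, -0.0, -0.0]
ft_force: [-0.3, 1.1, -0.1]
width: 0.0003
grasp_force: 0.0
```

```bash
python3 - <<'E'
from h import *
print(to((.57,-.160,.15),86.6),to((.66,-.165,.15),86.6))
E
```

```text
(array([-110.9,   -2.8,   -2.5]), np.float64(-0.2)) (array([-201.1,   -2.1,   -2.6]), np.float64(-0.2))
```

Call:
drive_tool(dp=[[-12,0,-2],[-24,0,-2],[-36,0,-2],[-48,0,-2],[-58,0,-2],[-68,0,-2],[-78,0,-2],[-88,0,-2],[-98,0,-2],[-108,0,-2],[-116,0,-2],[-124,0,-2]], spin=[0,0,0,0,0,0,0,0,0,0,0,0])

```text
clock: 2.93
ee_pos: [0.5854, -0.1557, 0.1516]
eef_rot: [0.03, 1.0, -0.0, -0.0]
ft_force: [-1.5, 0.3, -0.1]
width: 0.0005
grasp_force: 0.9
```

Call:
drive_tool(dp=[[-8,0,0],[-16,0,0],[-24,0,0],[-32,0,0],[-40,0,0],[-47,0,0],[-54,0,0],[-60,0,0],[-66,0,0],[-72,0,0],[-76,0,0],[-76,0,0]], spin=[0,0,0,0,0,0,0,0,0,0,0,0])

```text
clock: 3.93
ee_pos: [0.6616, -0.1601, 0.1517]
eef_rot: [0.03, 1.0, -0.0, 0.001]
ft_force: [0.7, -0.5, 0.8]
width: 0.0002
grasp_force: 0.0
```

```bash
python3 - <<'E'
from h import *
a=capture("top");b=capture("scene")
cv2.imwrite("pics/l.png",np.hstack([a[100:400,200:480],b[150:450,170:520]])[:,:,::-1])
print(bot.state()["ft_force"])
E
```

```text
[-0.44052166  0.07416237  0.47888863]
```

View pics/l.png

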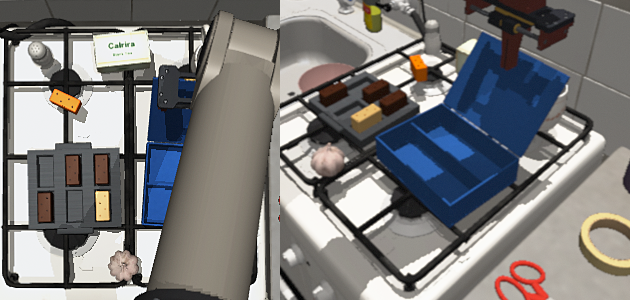

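```bash
python3 - <<'E'
from h import *
im=cv2.imread("pics/top0.png");hsv=cv2.cvtColor(im,cv2.COLOR_BGR2HSV)
roi=np.zeros(im.shape[:2],np.uint8);roi[245:335,225:325]=255
m=cv2.inRange(hsv,(0,60,40),(35,255,255))&roi
for c in cv2.findContours(m,cv2.RETR_EXTERNAL,cv2.CHAIN_APPROX_NONE)[0]:
    if cv2.contourArea(c)<100: continue
    (x,y),wh,an=cv2.minAreaRect(c);P=onz("top",(x,y),.044);print((x,y),wh,an,P)
print(to((.484,.0205,.12),91.4))
# tin from the current view: corners of rim
s=cv2.cvtColor(capture("scene"),cv2.COLOR_RGB2BGR);cv2.imwrite("pics/tin.png",cv2.resize(s[245:390,260:440],None,fx=4,fy=4,interpolation=cv2.INTER_CUBIC))
E
```

```text
(244.0, 307.0) (28.0, 12.0) 90.0 [0.48106504 0.12933324 0.044     ]
(302.0, 305.5) (29.0, 14.0) 90.0 [0.48337191 0.02159052 0.044     ]
(301.0, 269.0) (28.0, 12.0) 90.0 [0.5510574  0.02319116 0.044     ]
(272.0, 269.5) (29.0, 12.0) 90.0 [0.55042442 0.07716026 0.044     ]
(array([187.2, 169.9,  31.6]), np.float64(-4.8))
```

View pics/tin.png

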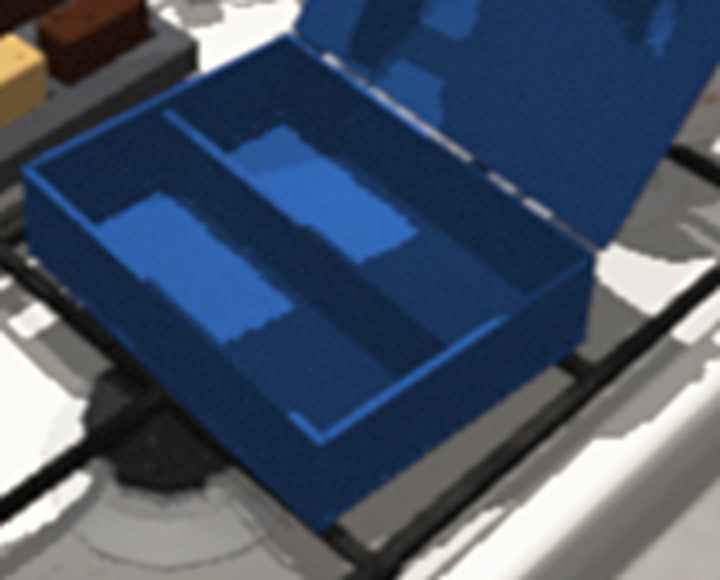

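```bash
python3 - <<'E'
from h import *
np.set_printoptions(precision=4,suppress=True)
P=np.array([onz("scene",p,.052) for p in[(266,287),(332.3,254.3),(408.5,308.6),(340.3,354.8)]])
print(P,P.mean(0),[np.linalg.norm(P[i]-P[(i+1)%4]) for i in range(4)])
print(to((.4831,.0209,.12),91.4))
E
```

```text
[[ 0.4479 -0.0546  0.052 ]
 [ 0.5961 -0.0689  0.052 ]
 [ 0.5842 -0.2562  0.052 ]
 [ 0.4353 -0.2455  0.052 ]] [ 0.5159 -0.1563  0.052 ] [np.float64(0.14891403161536587), np.float64(0.18768191718310276), np.float64(0.14927471717928273), np.float64(0.19127017265467888)]
(array([187.9, 170.3,  31.7]), np.float64(-4.8))
```

Call:
drive_tool(dp=[[187,170,31],[187,170,31],[187,170,31],[187,170,31],[187,170,31],[187,170,31],[187,170,31],[187,170,31],[187,170,31]], spin=[0,0,0,-2,-4.8,-4.8,-4.8,-4.8,-4.8], claw=44)

```text
clock: 4.83
ee_pos: [0.4847, 0.0204, 0.1213]
eef_rot: [-0.012, 1.0, 0.0, 0.001]
ft_force: [-0.5, 0.3, -0.1]
width: 0.0442
grasp_force: 0.0
```

```bash
python3 - <<'E'
from h import *
print(to((.4831,.0209,.024),91.4),bot.state()["eef_rot"])
s=capture("scene");cv2.imwrite("pics/v.png",cv2.resize(s[190:370,180:420,::-1],None,fx=3,fy=3,interpolation=cv2.INTER_CUBIC))
E
```

```text
(array([ 1.8,  0.5, 97.3]), np.float64(0.0)) [-1.23240003e-02  9.99923649e-01  4.42209686e-05  9.01462212e-04]
```

View pics/v.png

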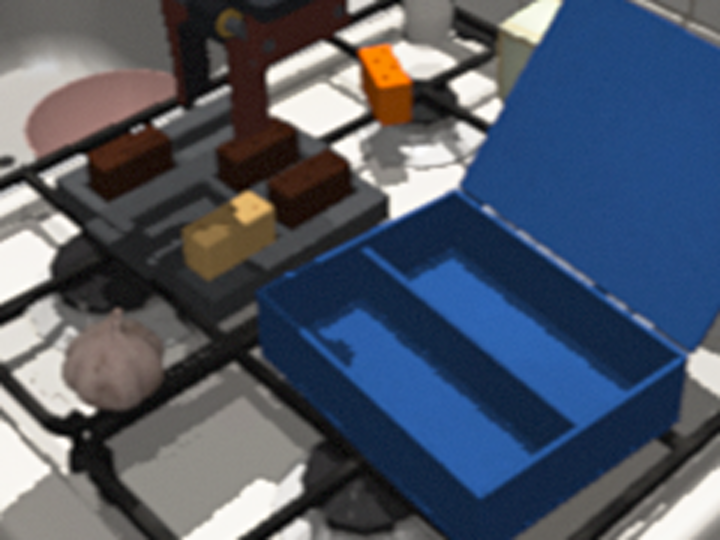

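Call:
drive_tool(dp=[[2,0.5,30],[2,0.5,60],[2,0.5,85],[2,0.5,97],[2,0.5,97],[2,0.5,97]], spin=[0,0,0,0,0,0])

```text
clock: 5.38
ee_pos: [0.4829, 0.0195, 0.0234]
eef_rot: [-0.011, 1.0, -0.0, -0.0]
ft_force: [0.1, 0.6, -0.2]
width: 0.0439
grasp_force: 0.0
```

Call:
drive_tool(dp=[[0,0,0],[0,0,0],[0,0,0],[0,0,0],[0,0,0],[0,0,0]], spin=[0,0,0,0,0,0], claw=15)

```text
clock: 5.88
ee_pos: [0.4826, 0.021, 0.0244]
eef_rot: [-0.012, 1.0, 0.0, 0.001]
ft_force: [-0.3, -0.1, 7.0]
width: 0.0255
grasp_force: 30.0
```

Call:
drive_tool(dp=[[0,0,-15],[0,0,-40],[0,0,-80],[0,0,-96],[0,0,-96]], spin=[0,0,0,0,0])

```text
clock: 6.3
ee_pos: [0.4843, 0.0215, 0.1233]
eef_rot: [-0.012, 1.0, 0.001, 0.003]
ft_force: [-0.6, 0.2, -1.2]
width: 0.026
grasp_force: 30.0
```

```bash
python3 - <<'E'
from h import *
O=np.array([.5175,-.155,0]);X=np.array([.998,-.06,0]);Y=np.array([.06,.998,0])
print("vanilla",O+.0375*X,"choc",[O-.0375*X+d*Y for d in(.055,0,-.055)])
P=O+.0375*X;print(to(P+[0,0,.12],86.6),to(P+[0,0,.023],86.6),bot.state()["width"])
E
```

```text
vanilla [ 0.554925 -0.15725   0.      ] choc [array([ 0.483375, -0.09786 ,  0.      ]), array([ 0.480075, -0.15275 ,  0.      ]), array([ 0.476775, -0.20764 ,  0.      ])]
(array([ -66.3, -180.4,    3.4]), np.float64(4.8)) (array([ -65.6, -180.6,  100.4]), np.float64(4.8)) 0.026034762175554872
```

Call:
drive_tool(dp=[[-40,-20,0],[-66,-50,3],[-66,-90,3],[-66,-130,3],[-66,-165,3],[-66,-180,3],[-66,-180,3],[-66,-180,3]], spin=[0,2,4.8,4.8,4.8,4.8,4.8,4.8])

```text
clock: 6.97
ee_pos: [0.5513, -0.1577, 0.1155]
eef_rot: [0.031, 1.0, 0.0, -0.001]
ft_force: [-0.4, 0.2, -0.4]
width: 0.0256
grasp_force: 30.0
```

```bash
python3 - <<'E'
from h import *
P=np.array([.555,-.157,0]);print(to(P+[0,0,.024],86.6),bot.state()["width"])
s=capture("scene");cv2.imwrite("pics/v2.png",cv2.resize(s[190:370,220:460,::-1],None,fx=2,fy=2,interpolation=cv2.INTER_CUBIC))
E
```

```text
(array([-3.8,  0.9, 91.5]), np.float64(-0.1)) 0.025577461764380024
```

View pics/v2.png

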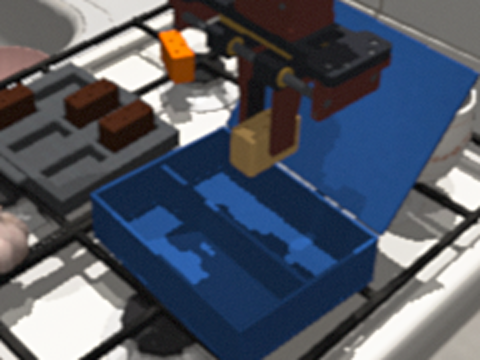

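The vanilla bar is held level above the back compartment (crop px ≈ (265,145)). I'll lower it now.

Call:
drive_tool(dp=[[-4,1,30],[-4,1,60],[-4,1,80],[-4,1,91],[-4,1,91],[-4,1,91]], spin=[0,0,0,0,0,0])

```text
clock: 7.52
ee_pos: [0.5563, -0.155, 0.0254]
eef_rot: [0.029, 1.0, 0.0, -0.0]
ft_force: [-0.1, 0.0, -0.2]
width: 0.0257
grasp_force: 30.0
```

Call:
drive_tool(dp=[[0,0,0],[0,0,0],[0,0,0],[0,0,0]], spin=[0,0,0,0], claw=44)

```text
clock: 7.85
ee_pos: [0.5567, -0.1565, 0.0264]
eef_rot: [0.03, 1.0, -0.0, 0.001]
ft_force: [-0.9, -0.7, -0.7]
width: 0.0432
grasp_force: 0.0
```

Call:
drive_tool(dp=[[0,0,-30],[0,0,-65],[0,0,-95],[0,0,-96]], spin=[0,0,0,0])

```text
clock: 8.18
ee_pos: [0.5597, -0.1578, 0.1276]
eef_rot: [0.03, 1.0, -0.001, 0.005]
ft_force: [0.6, -0.2, 0.2]
width: 0.044
grasp_force: 0.0
```

```bash
cat > bars.py <<'E'
from h import *
def bars():
    im=cv2.cvtColor(capture("top"),cv2.COLOR_RGB2BGR);hsv=cv2.cvtColor(im,cv2.COLOR_BGR2HSV)
    m=cv2.inRange(hsv,(0,60,40),(35,255,255));m[:190]=0;m[360:]=0;m[:,:205]=0;m[:,460:]=0
    for c in cv2.findContours(m,cv2.RETR_EXTERNAL,cv2.CHAIN_APPROX_NONE)[0]:
        if 100<cv2.contourArea(c)<900:
            r=cv2.minAreaRect(c);print("bar",np.round(r[0],1),np.round(r[1],0),round(r[2]),onz("top",r[0],.044).round(4))
E
python3 - <<'E'
from bars import *
bars()
print(to((.5511,.0226,.12),91.4))
E
```

```text
bar [244. 307.] [28. 12.] 90 [0.4811 0.1293 0.044 ]
bar [301. 269.] [28. 12.] 90 [0.5511 0.0232 0.044 ]
bar [272.  269.5] [29. 12.] 90 [0.5504 0.0772 0.044 ]
bar [265.3 200.9] [32. 15.] 27 [0.679  0.0897 0.044 ]
(array([ 18.3, 179. ,   5.1]), np.float64(-4.8))
```

Call:
drive_tool(dp=[[18,40,5],[18,80,5],[18,120,5],[18,155,5],[18,176,5],[18,179,5],[18,179,5]], spin=[-2,-4,-4.8,-4.8,-4.8,-4.8,-4.8])

```text
clock: 8.82
ee_pos: [0.5483, 0.025, 0.1158]
eef_rot: [-0.014, 1.0, 0.0, -0.001]
ft_force: [0.2, -1.4, -0.0]
width: 0.0441
grasp_force: 0.0
```

```bash
python3 - <<'E'
from h import *
print(to((.5511,.0226,.0235),91.4))
E
```

```text
(array([-2.8, -2.5, 92.3]), np.float64(0.2))
```

Call:
drive_tool(dp=[[-2,-1.5,30],[-2,-1.5,60],[-2,-1.5,82],[-2,-1.5,92],[-2,-1.5,92],[-2,-1.5,92]], spin=[0,0,0,0,0,0])

```text
clock: 9.32
ee_pos: [0.5508, 0.0203, 0.0247]
eef_rot: [-0.011, 1.0, -0.0, -0.0]
ft_force: [0.6, 0.3, 0.1]
width: 0.0442
grasp_force: 0.0
```

Call:
drive_tool(dp=[[0,0,0],[0,0,0],[0,0,0],[0,0,0],[0,0,0],[0,0,0]], spin=[0,0,0,0,0,0], claw=15)

```text
clock: 9.82
ee_pos: [0.5518, 0.022, 0.0258]
eef_rot: [-0.012, 1.0, 0.0, 0.001]
ft_force: [-1.4, 0.4, 7.5]
width: 0.0255
grasp_force: 30.0
```

Call:
drive_tool(dp=[[0,0,-15],[0,0,-40],[0,0,-80],[0,0,-96],[0,0,-96],[0,0,-96]], spin=[0,0,0,0,0,0])

```text
clock: 10.32
ee_pos: [0.5515, 0.0221, 0.1216]
eef_rot: [-0.012, 1.0, 0.0, 0.001]
ft_force: [-0.0, -0.7, -0.8]
width: 0.0259
grasp_force: 30.0
```

```bash
python3 - <<'E'
from bars import *
bars()
print(to((.4835,-.098,.115),86.6))
E
```

```text
bar [241. 307.] [28.  6.] 90 [0.4811 0.1349 0.044 ]
bar [396.2 265.2] [15. 30.] 3 [ 0.5571 -0.1539  0.044 ]
bar [265.3 200.9] [32. 15.] 27 [0.679  0.0897 0.044 ]
(array([  69.9, -118.3,    5.3]), np.float64(4.8))
```

Call:
drive_tool(dp=[[30,-20,0],[55,-50,3],[70,-85,3],[70,-112,3],[70,-118,3],[70,-118,3],[70,-118,3],[70,-118,3]], spin=[0,2,4.8,4.8,4.8,4.8,4.8,4.8])

```text
clock: 11.03
ee_pos: [0.4838, -0.0962, 0.1169]
eef_rot: [0.029, 1.0, 0.0, -0.001]
ft_force: [-0.8, 0.5, -1.5]
width: 0.0257
grasp_force: 30.0
```

```bash
python3 - <<'E'
from h import *
print(to((.4835,-.098,.025),86.6),bot.state()["width"])
E
```

```text
(array([ 0.1, -1.9, 91.9]), np.float64(0.1)) 0.025679486312831557
```

Call:
drive_tool(dp=[[0,-1,30],[0,-1,60],[0,-1,80],[0,-1,91],[0,-1,91],[0,-1,91]], spin=[0,0,0,0,0,0])

```text
clock: 11.53
ee_pos: [0.4839, -0.0979, 0.0263]
eef_rot: [0.029, 1.0, 0.0, -0.0]
ft_force: [-0.3, -0.4, 0.7]
width: 0.0255
grasp_force: 30.0
```

Call:
drive_tool(dp=[[0,0,1],[0,0,1],[0,0,1],[0,0,1]], spin=[0,0,0,0], claw=44)

```text
clock: 11.87
ee_pos: [0.4842, -0.0988, 0.0262]
eef_rot: [0.03, 1.0, 0.0, 0.001]
ft_force: [0.4, -0.5, 0.7]
width: 0.0435
grasp_force: 0.0
```

Call:
drive_tool(dp=[[0,0,-30],[0,0,-65],[0,0,-95],[0,0,-96]], spin=[0,0,0,0])

```text
clock: 12.2
ee_pos: [0.4872, -0.0995, 0.1268]
eef_rot: [0.03, 1.0, 0.0, 0.005]
ft_force: [1.0, -0.1, 0.2]
width: 0.0439
grasp_force: 0.0
```

```bash
python3 - <<'E'
from bars import *
bars()
print(to((.5498,.0765,.12),91.4))
E
```

```text
bar [244. 307.] [28. 12.] 90 [0.4811 0.1293 0.044 ]
bar [272.  269.5] [29. 12.] 90 [0.5504 0.0772 0.044 ]
bar [396.5 264.5] [29. 15.] 90 [ 0.5584 -0.1544  0.044 ]
bar [265.3 200.9] [32. 15.] 27 [0.679  0.0897 0.044 ]
(array([-53.1, 179.1,   5.2]), np.float64(-4.8))
```

Call:
drive_tool(dp=[[-10,40,5],[-20,80,5],[-35,120,5],[-53,152,5],[-53,176,5],[-53,179,5],[-53,179,5]], spin=[-2,-4,-4.8,-4.8,-4.8,-4.8,-4.8])

```text
clock: 12.83
ee_pos: [0.5465, 0.0786, 0.1154]
eef_rot: [-0.014, 1.0, 0.0, -0.001]
ft_force: [0.3, -0.3, 0.2]
width: 0.0441
grasp_force: 0.0
```

```bash
python3 - <<'E'
from h import *
print(to((.5498,.0765,.0235),91.4))
E
```

```text
(array([-3.5, -2.2, 91.9]), np.float64(0.2))
```

Call:
drive_tool(dp=[[-2,-1,30],[-2,-1,60],[-2,-1,82],[-2,-1,92],[-2,-1,92],[-2,-1,92]], spin=[0,0,0,0,0,0])

```text
clock: 13.33
ee_pos: [0.5491, 0.0743, 0.0247]
eef_rot: [-0.011, 1.0, -0.0, -0.0]
ft_force: [0.4, 0.2, 0.1]
width: 0.044
grasp_force: 0.0
```

Call:
drive_tool(dp=[[0,0,0],[0,0,0],[0,0,0],[0,0,0],[0,0,0],[0,0,0]], spin=[0,0,0,0,0,0], claw=15)

```text
clock: 13.83
ee_pos: [0.5501, 0.076, 0.0258]
eef_rot: [-0.012, 1.0, 0.0, 0.001]
ft_force: [-1.6, -0.9, 7.7]
width: 0.026
grasp_force: 30.0
```

Call:
drive_tool(dp=[[0,0,-15],[0,0,-40],[0,0,-80],[0,0,-96],[0,0,-96],[0,0,-96]], spin=[0,0,0,0,0,0])

```text
clock: 14.33
ee_pos: [0.5498, 0.0761, 0.1216]
eef_rot: [-0.012, 1.0, 0.0, 0.001]
ft_force: [-0.1, 0.8, -1.0]
width: 0.0259
grasp_force: 30.0
```

```bash
python3 - <<'E'
from bars import *
bars()
print(to((.477,-.210,.115),86.6))
E
```

```text
bar [366.7 304.8] [13. 29.] 3 [ 0.4841 -0.0983  0.044 ]
bar [396.2 265.2] [15. 30.] 3 [ 0.5571 -0.1539  0.044 ]
bar [265.3 200.9] [32. 15.] 27 [0.679  0.0897 0.044 ]
(array([  78.9, -284. ,    5.3]), np.float64(4.8))
```

Call:
drive_tool(dp=[[20,-30,0],[40,-66,5],[60,-102,5],[79,-138,5],[79,-178,5],[79,-218,5],[79,-256,5],[79,-280,5],[79,-284,5],[79,-284,5],[79,-284,5]], spin=[0,2,4.8,4.8,4.8,4.8,4.8,4.8,4.8,4.8,4.8])

```text
clock: 15.3
ee_pos: [0.4764, -0.209, 0.1144]
eef_rot: [0.03, 1.0, 0.001, -0.001]
ft_force: [-0.1, 1.0, -1.5]
width: 0.0258
grasp_force: 30.0
```

```bash
python3 - <<'E'
from h import *
print(to((.477,-.210,.025),86.6),bot.state()["width"])
E
```

```text
(array([-0.9, -1. , 89.4]), np.float64(0.0)) 0.025760094304696373
```

Call:
drive_tool(dp=[[0,0,30],[0,0,60],[0,0,80],[0,0,90],[0,0,90],[0,0,90]], spin=[0,0,0,0,0,0])

```text
clock: 15.8
ee_pos: [0.4773, -0.2085, 0.0252]
eef_rot: [0.029, 1.0, 0.0, -0.001]
ft_force: [0.2, 0.0, -1.4]
width: 0.0258
grasp_force: 30.0
```

Call:
drive_tool(dp=[[0,0,0],[0,0,0],[0,0,0],[0,0,0]], spin=[0,0,0,0], claw=44)

```text
clock: 16.13
ee_pos: [0.4776, -0.21, 0.0261]
eef_rot: [0.03, 1.0, -0.0, 0.0]
ft_force: [0.4, 0.3, 0.1]
width: 0.0436
grasp_force: 0.0
```

Call:
drive_tool(dp=[[0,0,-30],[0,0,-65],[0,0,-95],[0,0,-96]], spin=[0,0,0,0])

```text
clock: 16.47
ee_pos: [0.4804, -0.2116, 0.1269]
eef_rot: [0.03, 1.0, -0.001, 0.004]
ft_force: [0.9, -0.4, -0.4]
width: 0.0442
grasp_force: 0.0
```

```bash
python3 - <<'E'
from bars import *
bars()
print(to((.4805,.1289,.12),91.4))
E
```

```text
bar [244. 307.] [28. 12.] 90 [0.4811 0.1293 0.044 ]
bar [366.7 304.6] [13. 29.] 3 [ 0.4843 -0.0982  0.044 ]
bar [396.2 265.2] [15. 30.] 3 [ 0.5571 -0.1539  0.044 ]
bar [265.3 200.9] [32. 15.] 27 [0.679  0.0897 0.044 ]
(array([ 19.2, 339.3,   4.4]), np.float64(-4.8))
```

Call:
drive_tool(dp=[[0,40,4],[0,80,4],[0,120,4],[0,160,4],[5,200,4],[15,240,4],[19,280,4],[19,318,4],[19,337,4],[19,339,4],[19,339,4],[19,339,4]], spin=[-2,-4,-4.8,-4.8,-4.8,-4.8,-4.8,-4.8,-4.8,-4.8,-4.8,-4.8])

```text
clock: 17.52
ee_pos: [0.4778, 0.1279, 0.1169]
eef_rot: [-0.012, 1.0, -0.001, -0.001]
ft_force: [0.7, -0.9, 0.1]
width: 0.0442
grasp_force: 0.0
```

```bash
python3 - <<'E'
from h import *
print(to((.4805,.1289,.0235),91.4))
E
```

```text
(array([-2.8,  1. , 93.4]), np.float64(-0.1))
```

Call:
drive_tool(dp=[[-2.5,1,30],[-2.5,1,60],[-2.5,1,82],[-2.5,1,93],[-2.5,1,93],[-2.5,1,93]], spin=[0,0,0,0,0,0])

```text
clock: 18.02
ee_pos: [0.4809, 0.129, 0.0247]
eef_rot: [-0.011, 1.0, -0.0, -0.0]
ft_force: [0.1, 1.2, 0.2]
width: 0.044
grasp_force: 0.0
```

Call:
drive_tool(dp=[[0,0,0],[0,0,0],[0,0,0],[0,0,0],[0,0,0],[0,0,0]], spin=[0,0,0,0,0,0], claw=15)

```text
clock: 18.52
ee_pos: [0.4817, 0.1308, 0.0257]
eef_rot: [-0.012, 1.0, 0.0, 0.001]
ft_force: [-1.1, 0.1, 7.8]
width: 0.0259
grasp_force: 30.0
```

Call:
drive_tool(dp=[[0,0,-15],[0,0,-40],[0,0,-80],[0,0,-96],[0,0,-96],[0,0,-96]], spin=[0,0,0,0,0,0])

```text
clock: 19.02
ee_pos: [0.4814, 0.131, 0.1216]
eef_rot: [-0.012, 1.0, 0.001, 0.001]
ft_force: [-1.0, -0.5, -2.0]
width: 0.0254
grasp_force: 30.0
```

```bash
python3 - <<'E'
from bars import *
bars()
print(to((.4805,-.154,.115),86.6))
E
```

```text
bar [426. 308.] [13. 29.] 3 [ 0.4773 -0.2084  0.044 ]
bar [366.7 304.8] [13. 29.] 3 [ 0.4841 -0.0983  0.044 ]
bar [245.5 309. ] [45. 13.] 78 [0.4773 0.1266 0.044 ]
bar [396.2 265.2] [15. 30.] 3 [ 0.5571 -0.1539  0.044 ]
bar [265.3 200.9] [32. 15.] 27 [0.679  0.0897 0.044 ]
(array([   7. , -284.5,    5.4]), np.float64(4.8))
```

Call:
drive_tool(dp=[[0,-30,5],[7,-66,5],[7,-102,5],[7,-138,5],[7,-178,5],[7,-218,5],[7,-256,5],[7,-280,5],[7,-284,5],[7,-284,5],[7,-284,5]], spin=[0,2,4.8,4.8,4.8,4.8,4.8,4.8,4.8,4.8,4.8])

```text
clock: 19.98
ee_pos: [0.48, -0.1526, 0.1144]
eef_rot: [0.03, 1.0, 0.0, -0.001]
ft_force: [1.1, 0.1, -1.0]
width: 0.0259
grasp_force: 30.0
```

```bash
python3 - <<'E'
from h import *
print(to((.4805,-.1535,.025),86.6),bot.state()["width"])
s=capture("scene");cv2.imwrite("pics/v3.png",cv2.resize(s[190:370,220:460,::-1],None,fx=2,fy=2,interpolation=cv2.INTER_CUBIC))
E
```

```text
(array([-0.8, -0.9, 89.4]), np.float64(0.0)) 0.02586269264327394
```

View pics/v3.png

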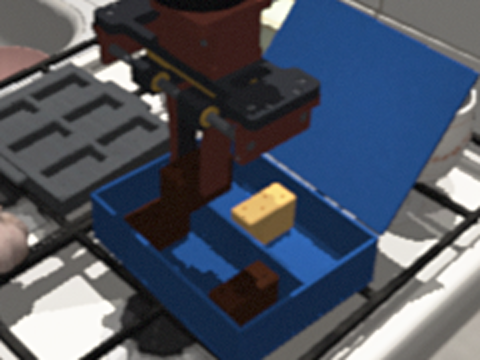

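The mould is empty, the vanilla bar lies in the back compartment (265,210), and chocs lie at both ends of the front one. The last choc is held over the gap between them.

Call:
drive_tool(dp=[[0,-1,30],[0,-1,60],[0,-1,80],[0,-1,90],[0,-1,90],[0,-1,90]], spin=[0,0,0,0,0,0])

```text
clock: 20.53
ee_pos: [0.4809, -0.1532, 0.0254]
eef_rot: [0.029, 1.0, 0.0, -0.0]
ft_force: [-0.2, 0.2, -0.6]
width: 0.0252
grasp_force: 30.0
```

Call:
drive_tool(dp=[[0,0,0],[0,0,0],[0,0,0],[0,0,0]], spin=[0,0,0,0], claw=42)

```text
clock: 20.87
ee_pos: [0.4812, -0.1545, 0.0262]
eef_rot: [0.03, 1.0, -0.0, 0.001]
ft_force: [0.0, -0.4, -0.0]
width: 0.0416
grasp_force: 0.0
```

Call:
drive_tool(dp=[[0,0,-30],[0,0,-70],[0,0,-110],[0,0,-150],[0,0,-190],[0,0,-215],[0,0,-215],[0,0,-215]], spin=[0,0,0,0,0,0,0,0])

```text
clock: 21.53
ee_pos: [0.4816, -0.1547, 0.2422]
eef_rot: [0.03, 1.0, 0.0, 0.002]
ft_force: [0.2, 0.1, 0.0]
width: 0.0416
grasp_force: 0.0
```

```bash
python3 - <<'E'
from bars import *
bars()
s=capture("scene");cv2.imwrite("pics/v4.png",cv2.resize(s[190:370,220:460,::-1],None,fx=3,fy=3,interpolation=cv2.INTER_CUBIC))
print(bot.state()["ee_pos"])
for P in[(.58,-.215,.24),(.72,-.222,.24),(.72,-.222,.14)]:print(to(P,86.6))
E
```

```text
bar [396.2 265.2] [15. 30.] 3 [ 0.5571 -0.1539  0.044 ]
bar [265.3 200.9] [32. 15.] 27 [0.679  0.0897 0.044 ]
[ 0.48000757 -0.15430739  0.23976524]
(array([-103.4,  -54.7,   -0.4]), np.float64(-0.0))
(array([-243.6,  -53.3,   -0.6]), np.float64(-0.0))
(array([-243.7,  -53.4,   99.4]), np.float64(-0.0))
```

View pics/v4.png

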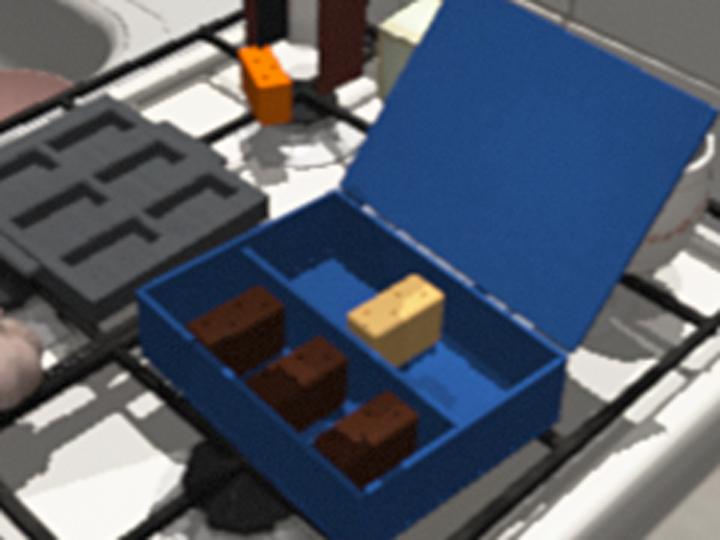

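All four bars lie flat on the floors of the right compartments. Now I close the lid from behind.

```bash
python3 - <<'E'
from h import *
for P in[(.735,-.118,.24),(.735,-.118,.145)]:print(to(P,86.6))
E
```

```text
(array([-252.4,   51.4,   -0.6]), np.float64(-0.0))
(array([-252.5,   51.3,   94.4]), np.float64(-0.0))
```

Call:
drive_tool(dp=[[-40,8,0],[-80,16,0],[-120,25,0],[-158,34,0],[-195,42,0],[-230,50,0],[-252,51,0],[-252,51,0],[-252,51,30],[-252,51,65],[-252,51,93],[-252,51,93]], spin=[0,0,0,0,0,0,0,0,0,0,0,0], claw=0)

```text
clock: 22.63
ee_pos: [0.7297, -0.1178, 0.1386]
eef_rot: [0.03, 1.0, 0.001, -0.007]
ft_force: [-0.9, 0.8, -0.7]
width: 0.0004
grasp_force: 0.0
```

```bash
python3 - <<'E'
from h import *
H=np.array([.5973,-.1097,0]);X=np.array([.998,-.06,0])
for u,z in[(.016,.145),(-.008,.1445),(-.035,.1425),(-.064,.135)]:print(to(H+u*X+[0,0,z],86.6))
s=capture("scene");cv2.imwrite("pics/v5.png",cv2.resize(s[150:370,200:500,::-1],None,fx=2,fy=2))
E
```

```text
(array([116.7,   0.2,  -4.8]), np.float64(-0.0))
(array([140.7,   0.2,  -3.9]), np.float64(-0.0))
(array([167.7,   0.2,  -1.5]), np.float64(-0.0))
(array([1.966e+02, 1.000e-01, 6.400e+00]), np.float64(-0.0))
```

View pics/v5.png

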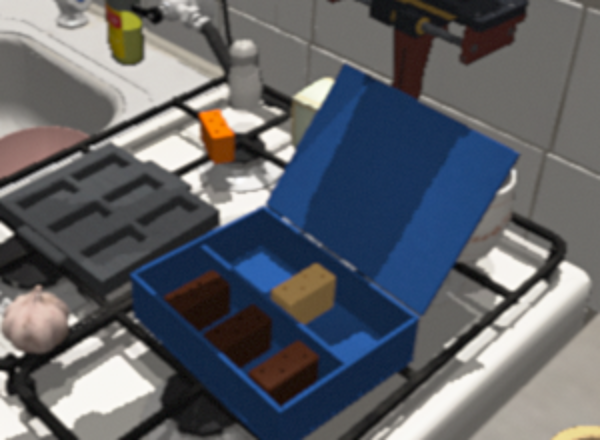

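The fingers are behind the lid (410,70). I push it forward.

Call:
drive_tool(dp=[[10,0,-3],[20,0,-5],[30,0,-5],[40,0,-5],[50,0,-5],[60,0,-5],[70,0,-5],[80,0,-5],[90,0,-5],[100,0,-5],[110,0,-5],[117,0,-5]], spin=[0,0,0,0,0,0,0,0,0,0,0,0])

```text
clock: 23.68
ee_pos: [0.6192, -0.1123, 0.155]
eef_rot: [0.03, 1.0, -0.0, 0.002]
ft_force: [1.8, -0.3, 1.5]
width: 0.0001
grasp_force: 0.7
```

Call:
drive_tool(dp=[[8,0,0],[16,0,0],[24,0,0.5],[33,0,1],[42,0,2],[51,0,3],[58,0,5],[66,0,7],[73,0,9],[80,0,11]], spin=[0,0,0,0,0,0,0,0,0,0])

```text
clock: 24.52
ee_pos: [0.5378, -0.1069, 0.1414]
eef_rot: [0.03, 1.0, 0.0, -0.0]
ft_force: [1.9, -1.0, 0.4]
width: 0.0006
grasp_force: 0.5
```

```bash
python3 - <<'E'
from h import *
print(bot.state()["ft_force"])
H=np.array([.5973,-.1097,0]);X=np.array([.998,-.06,0])
for u,z in[(-.089,.116),(-.101,.0987),(-.107,.0787),(-.109,.0684),(-.11,.058)]:print(to(H+u*X+[0,0,z],86.6))
E
```

```text
[ 1.85973445 -0.95710502  0.38701561]
(array([29.4,  0.8, 25.4]), np.float64(-0.0))
(array([41.4,  0.8, 42.7]), np.float64(-0.0))
(array([47.4,  0.8, 62.7]), np.float64(-0.0))
(array([49.4,  0.8, 73. ]), np.float64(-0.0))
(array([50.4,  0.8, 83.4]), np.float64(-0.0))
```

Call:
drive_tool(dp=[[10,0,6],[20,0,15],[29,0,25],[35,0,33],[41,0,42],[45,0,52],[47,0,62],[49,0,72],[50,0,78],[50,0,80]], spin=[0,0,0,0,0,0,0,0,0,0])

```text
clock: 25.35
ee_pos: [0.4879, -0.1039, 0.0604]
eef_rot: [0.03, 1.0, -0.0, -0.001]
ft_force: [-0.2, 0.9, 0.9]
width: 0.0006
grasp_force: 0.2
```

Call:
drive_tool(dp=[[0,0,1],[0,0,2],[0,0,3],[0,0,3]], spin=[0,0,0,0])

```text
clock: 25.68
ee_pos: [0.4891, -0.1041, 0.059]
eef_rot: [0.03, 1.0, 0.0, 0.0]
ft_force: [-0.8, -0.1, 0.0]
width: 0.0004
grasp_force: 0.0
```

Call:
drive_tool(dp=[[0,0,1],[0,0,2],[0,0,3],[0,0,3],[0,0,3]], spin=[0,0,0,0,0])

```text
clock: 26.1
ee_pos: [0.4893, -0.1041, 0.0584]
eef_rot: [0.03, 1.0, 0.001, 0.001]
ft_force: [-10.2, 1.5, 34.0]
width: 0.0002
grasp_force: 17.0
```

Call:
drive_tool(dp=[[0,0,-10],[0,0,-40],[0,0,-80],[0,0,-120],[0,40,-150],[0,80,-150],[0,120,-150],[0,160,-150],[0,200,-150],[0,240,-150],[0,280,-150],[0,280,-150]], spin=[0,0,0,0,0,0,0,0,0,0,0,0])

```text
clock: 27.1
ee_pos: [0.5048, 0.1853, 0.2058]
eef_rot: [0.024, 1.0, 0.002, 0.0]
ft_force: [-0.7, -0.1, 0.0]
width: 0.0006
grasp_force: 0.0
```

```bash
python3 - <<'E'
from h import *
a=capture("top");b=capture("scene")
cv2.imwrite("pics/f.png",cv2.resize(np.hstack([a[100:400,200:480],b[150:450,200:480]])[:,:,::-1],None,fx=1.4,fy=1.4))
E
```

```text
(no output)
```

View pics/f.png

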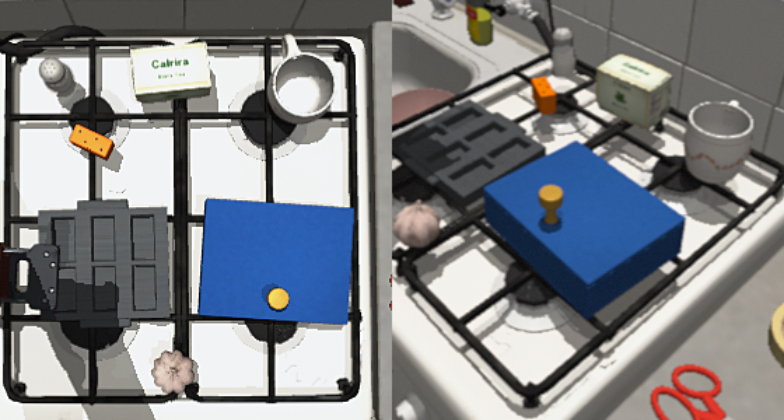

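The lid is flat shut, the mould is empty, and the bystanders have not moved. I hand in.

```bash
python3 -c "
from station import bot
print(bot.hand_in())"
```

```text
the job is handed in; nothing more can be done
None
```

The job is done and handed in: the vanilla bar is in the back compartment, the three chocolate bars are in the front, the lid is fully shut, and the bystanders and the orange look-alike were left alone.

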